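Load a steel sleeve into the V-block drilling jig against its stop

ROBOT

A 7-joint arm with a two-finger parallel gripper is mounted at the origin on the work surface. World frame = base frame: x ahead of the robot, y to its left, z up, the work surface at z = 0. Lengths are in m, angles in rad, forces in N, time in s.
With the tool pointing down it reaches from about 0.4 to 0.85 m from the base axis. Payload 4.5 kg.
Tool frame: the origin (TCP) lies at the very end of the fingers, on their centre line; the grasp point (between the pads) lies 19 mm behind it (r.grip_point_offset is the distance from the TCP to the grasp point, in m); z points along the fingers, y is the line along which they close (so a half turn about z gives the same grasp; the last joint's range is limited). The gripper opens to 88 mm and grips with 3 to 60 N. Pads are 18 mm wide; open, the fingers measure 123 mm over their backs; the gripper's body (75 mm by 187 mm) begins 45 mm behind the grasp point.
Start: joints at [-1.168, 0.689, -0.195, 1.565, 0.157, 0.902, -0.215], TCP at [0.225, 0.583, 0.239] pointing down, gripper open.
Joint ranges: [-3.01, 3.01], [-0.46, 2.08], [-1.47, 1.51], [0.13, 2.56], [-1, 4.14], [0.04, 2.09], [-2.66, 2.66]. Speed limits (rad/s): [2.57, 2.57, 3.14, 3.14, 3.14, 3.14, 3.14].

INTERFACE

Orientations are given as a unit quaternion [x, y, z, w].
In Python, from plant import r gives the robot as it stands.
- The arm moves only by the tool carry_out, never from a script. Its argument "rows" is a list of rows, each a list of 3 entries, a list of its own where there are three numbers: the shift along the tool's x, y, z in cm, then the turn, a rotation vector about the tool's x, y, z in degrees, then the closure, from 0 (fully open) to 1 (shut). A call has 1 to 12 rows; each row is the pose to reach, as a shift and turn from the pose commanded when the call began, along the tool's axes at that moment; what a row does not reach only later rows make up. A row lasts 1/10 s, in which the tool goes at most 50 mm and 8.59 degrees, less where a joint would pass 70% of its speed; a pose out of reach is approached as far as the arm can. A call with a gripper value outside its range is refused whole. The fingers move at their own pace and stop on an object; "newtons" is the grip in N (left out, the last holds). Time passes only in rows, so rows that repeat a pose let the fingers close. It gives the time, the measured TCP pose, the force, the opening and the grip force at its end, in the units of the state.
- r.get_state(): the state, without advancing time (a new reading comes with each control period).
- r.snapshot(name): name is "scene" or "top" or "wrist"; returns a dict with "image" (480x640x3 uint8, red, green, blue), "fx", "fy", "cx", "cy" (pixels), "pose" (4x4, takes a point from camera to world coordinates). Camera axes: x right, y up, looking along -z (the intrinsics and any distortion apply to the point x, -y, -z); pixel columns grow to the right and rows downward; lengths in m; the calibration is good to about 2 mm. The wrist camera is an equidistant fisheye: a pixel r from the principal point sees the ray r / f radians off the axis. A picture is of the moment at which its call begins. There is no depth.
- r.finish_job(): hands the job in; it is judged then, once.
The state is a dict: "clock": time; "q": joint angles; "qd": joint speeds; "joint_torque": joint torques, N m; "tool_pos": TCP position; "eef_rot": TCP orientation; "contact_force": force on the tool from outside, world axes, zero at the start; "moment": the same for the moment, N m; "opening": opening from 0.0 (shut) to 1.0 (fully open); "finger_force": force on a finger pad.
Only numpy, scipy, OpenCV 4.12 (cv2) and the standard library are available. Lean on these libraries where they do the work, as an engineer would, in place of code of your own. Each camera call takes 0.05 s, during which the arm holds its last target. There are 200 camera calls.

TASK

Take the steel sleeve from its wooden rest, lay it in the open part of the blue jig's V-groove, then push it gently along the groove, under the yellow bridge, until its end meets the red stop; bed it there by pressing on for a second with about 8 N beyond the drag of the sliding. The stop is set to length and only clipped on, so do not shift it; leave the sleeve lying in the groove, let go, and leave the other things on the bench as they are.

Things in the scene. Friction and masses are not known exactly. Their poses are not given: they have to be found in the camera images.
- sleeve_mid (a point): centre of the steel sleeve: a plain, light-grey, straight tube with dark bores, 32 mm outside diameter, 110 mm long, 0.31 to 0.70 kg, both ends alike. This point is on its axis, half-way along; x runs along its axis. At the start it lies level in the wooden rest, its centre 35 mm above the bench
- rest: wooden rest, fixed to the bench, 120 x 68 x 26 mm high, with a shallow V groove along its x that carries the sleeve at the start (sleeve and rest are parallel and centred); origin at the centre of its underside; the sleeve's upper 25 mm stand above its top
- jig: blue steel V-block drilling jig, fixed to the bench. Origin on the bench under the groove line; x runs along the groove TOWARDS the red stop, z up. The block spans x = -150 to +140 mm, 60 mm wide, top at z = 30 mm (base plate 95 mm wide, 8 mm thick). A 90 degree V, 13.6 mm deep, 27 mm wide at the top, runs its whole length
- groove_open (a point): where the sleeve's centre comes when laid mid-way in the open part of the V: on the groove line at jig x = -78 mm, 39 mm above the bench, axes as the jig's. A seated sleeve has its axis at this height, its top 55 mm above the bench. The groove is open from above from jig x = -150 to +20 mm. Sliding the sleeve along the groove meets about 2 to 12 N of friction, more if it is also pressed down
- bridge (a point): centre of the underside of the yellow bridge with a brass drill bush that crosses the groove at jig x = +20 to +44 mm (fixed to the jig), 62 mm above the bench, so the sleeve passes below it; its legs stand 44 mm apart inside, its highest point is 81 mm above the bench
- stop: red length stop clipped across the groove. Origin on the bench, exactly below its flat face that the sleeve's end must meet; x as the jig's, face looking to -x. It is at jig x = 72 to 97 mm (varies), 22 mm wide in the groove, 16 mm thick, 56 mm high with a brass thumb screw to 66 mm. It holds still up to about 11 N along the groove, slides away if pushed harder, and does not spring back
- headlight: bystander: grey plastic headlight housing, a bowl 170 mm across and 85 mm high; origin at the centre of its underside
- mallet: bystander: rubber-tipped mallet, 270 mm long, lying; origin under the handle's head end
- carburettor: bystander: aluminium carburettor body, about 100 x 80 x 108 mm high; origin at the centre of its underside
- bush: bystander: short brass bush standing on end, 34 mm across, 40 mm high (not the part to load); origin at the centre of its underside
- screwdriver: bystander: screwdriver with orange handle, 200 mm long, lying on the bench along its x
- grease_tin: bystander: tin, 80 mm across, 60 mm high; origin at the centre of its underside
- bolt_tray: bystander: blue open tray with bolts, 130 x 100 x 30 mm; origin at the centre of its underside
Not all that is in view belongs to the job. Of the things like the part that bears sleeve_mid, leave any that is orange; of the rest the smaller one is meant.

How it is judged:
On the way, in this order (a step that is already met when the one before it is completed fails the run):
1. the sleeve lies in the open part of the V-groove, still 20 mm or more short of the stop (y of sleeve_mid in the frame of jig between -0.003 and 0.003 m and z of sleeve_mid in the frame of jig between 0.0365 and 0.0415 m and angle between the x axis of sleeve_mid and the x axis of jig, either way round below 0.05 rad and x of sleeve_mid in the frame of stop below -0.075 m), for 0.2 s.
2. the sleeve's end is bedded on the stop with more than 4 N (y of sleeve_mid in the frame of jig between -0.003 and 0.003 m and z of sleeve_mid in the frame of jig between 0.0365 and 0.0415 m and angle between the x axis of sleeve_mid and the x axis of jig, either way round below 0.05 rad and contact force between sleeve and stop above 4 N and x of sleeve_mid in the frame of stop above -0.0565 m), for 0.4 s.
At the end, for the whole second after the job is handed in: The sleeve lies at rest and released in the jig's V-groove (axis within 3 mm of the groove line, 2.5 mm of its seated height and 0.05 rad of the groove's direction), under the bridge, its end within 1.5 mm of the stop's face, and the stop is within 1.5 mm of where it was set (y of sleeve_mid in the frame of jig between -0.003 and 0.003 m and z of sleeve_mid in the frame of jig between 0.0365 and 0.0415 m and angle between the x axis of sleeve_mid and the x axis of jig, either way round below 0.05 rad and x of sleeve_mid in the frame of stop between -0.0565 and -0.053 m and distance of stop from where it was at the start of the episode below 0.0015 m and linear speed of sleeve below 0.01 m/s); the robot touches nothing.
It fails at once if the length stop is shifted by more than 1.5 mm (distance of stop from where it was at the start of the episode above 0.0015 m).
It fails at once if a bystander is moved by more than 30 mm (distance of any of headlight, mallet, carburettor, bush, screwdriver, grease_tin, bolt_tray from where it was at the start of the episode above 0.03 m).
It also fails if it takes over 72 s, if anything falls off the work surface, if the arm or the gripper's body presses on something with over 40 N, if the wrist force passes 120 N, or if a joint passes its speed limit or range.

## Working session

There is one attempt and no reset: what is moved stays moved. The work goes in short steps, Python scripts to look and compute and a tool call to move; the robot and the scene stay as the last step left them, time stands still between calls to the robot, and variables do not carry over. Pictures are saved under pics/ and viewed, at most 10 in all, crops included, and the job is handed in when it is done.

Besides the shell and the picture viewer there is one more tool, called after "Call:" by a JSON object that holds its "fn" and its "kwargs". carry_out: Moves the arm, as the interface text tells. Its arguments: {"type":"object","properties":{"rows":{"type":"array"},"newtons":{"type":"number"}},"required":["rows"]}

```bash
mkdir -p pics
cat > h.py <<'E'
import numpy as np, cv2, json
from scipy.spatial.transform import Rotation as R
def snap(r,n,f):
    s=r.snapshot(n); cv2.imwrite(f'pics/{f}.png',cv2.cvtColor(s['image'],cv2.COLOR_RGB2BGR))
    np.savez(f'pics/{f}.npz',**{k:np.array(v) for k,v in s.items()}); return s
def pix(f,u,v,z,fish=False):
    s=np.load(f'pics/{f}.npz'); x=(u-s['cx'])/s['fx']; y=(v-s['cy'])/s['fy']
    if fish:
        t=np.hypot(x,y); k=np.sin(t)/t if t>0 else 1; d=np.array([x*k,-y*k,-np.cos(t)])
    else: d=np.array([x,-y,-1.])
    P=s['pose']; d=P[:3,:3]@d; o=P[:3,3]; return o+d*(z-o[2])/d[2]
E
python3 - <<'E'
from plant import r
from h import *
for n in('scene','top'):
    s=snap(r,n,n); print(n,s['fx'],s['cx'],s['cy'],[k for k in s],np.round(s['pose'],3).tolist())
a=r.get_state();print(a['tool_pos'],a['eef_rot'],a['clock'],a['contact_force'],r.grip_point_offset)
E
```

```text
scene 492.4038666212385 319.2400672049498 238.63234945580797 ['image', 'fx', 'fy', 'cx', 'cy', 'pose'] [[0.877, -0.369, 0.307, 0.87], [0.48, 0.685, -0.548, -0.632], [-0.008, 0.628, 0.778, 0.973], [0.0, 0.0, 0.0, 1.0]]
top 499.1545158508676 331.1445881743071 237.3045325833739 ['image', 'fx', 'fy', 'cx', 'cy', 'pose'] [[-0.002, 0.996, -0.084, 0.418], [-1.0, 0.0, 0.027, 0.008], [0.026, 0.084, 0.996, 1.48], [0.0, 0.0, 0.0, 1.0]]
[0.22514373 0.58241902 0.23800335] [ 1.83298083e-01  9.83057020e-01 -8.37068518e-04 -8.53511674e-05] 0.1 [0.02786686 0.89944156 0.33279149] 0.0187
```

View pics/top.png

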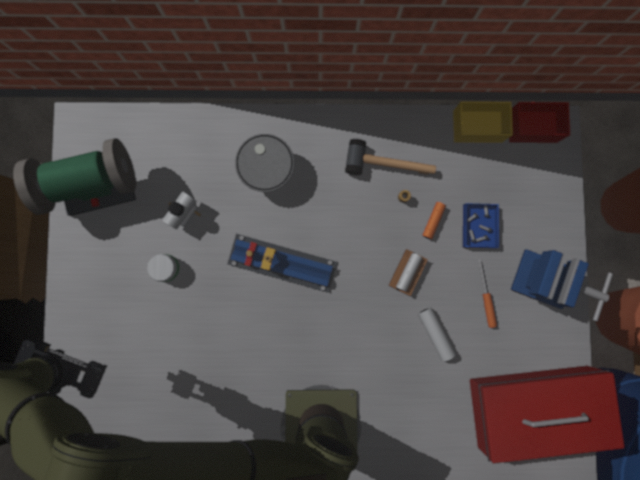

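View pics/scene.png

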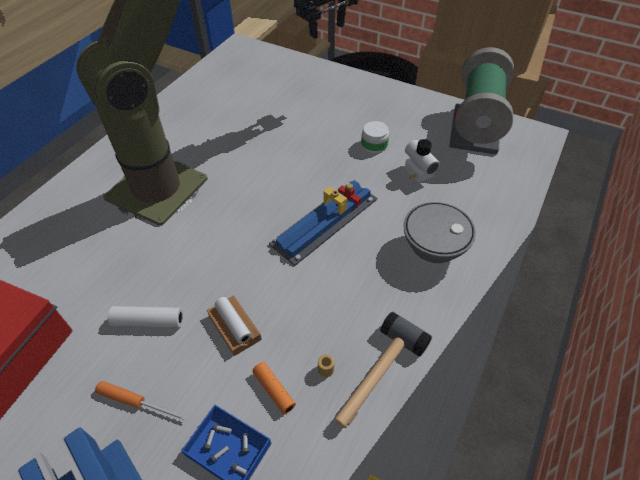

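Top view candidates: the grey tube in the wooden rest (409,271), the larger grey tube lying loose (437,334), the orange tube (434,219), and the brass bush (404,196). I choose the one in the rest. The jig runs from (335,277) to (232,248), with the bridge at about (268,259) and the red stop at (251,254).

Run:
```python
import cv2,numpy as np
i=cv2.imread('pics/top.png')
a=cv2.resize(i[240:305,380:435],None,fx=6,fy=6,interpolation=cv2.INTER_CUBIC)
b=cv2.resize(i[225:300,220:345],None,fx=6,fy=6,interpolation=cv2.INTER_CUBIC)
o=np.zeros((450+0,330+0,3),np.uint8)
c=np.zeros((450,760,3),np.uint8)
cv2.imwrite('pics/c1.png',np.vstack([np.pad(b,((0,0),(0,0),(0,0)))]))
# combined
s=4
a=cv2.resize(i[240:305,380:435],None,fx=s*1.15,fy=s*1.15,interpolation=cv2.INTER_CUBIC)
b=cv2.resize(i[225:300,220:345],None,fx=s,fy=s,interpolation=cv2.INTER_CUBIC)
c=np.zeros((300,800,3),np.uint8); c[:,:500]=b; c[:a.shape[0],520:520+a.shape[1]]=a[:300]
cv2.imwrite('pics/c.png',c)
```

```text
(no output)
```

View pics/c.png

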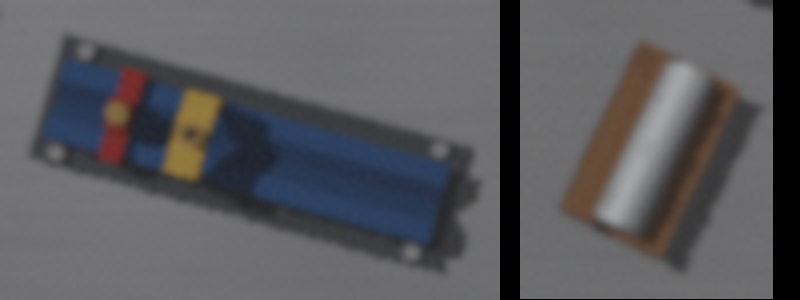

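The crop shows a plain light-grey tube in the wooden rest, axis from (417,254) to (401,290). Jig base-plate corners in the crop are (66,36), (470,148), (442,270) and (32,157). The stop lies beyond the bridge, on the left.

Run:
```python
from h import *
A=lambda x,y,z:pix('top',380+(x-520)/4.6-.4,240+y/4.6-.4,z)
B=lambda x,y,z:pix('top',220+x/4-.4,225+y/4-.4,z)
c=[A(*p,.026) for p in[(640,42),(740,92),(663,255),(562,210)]]
print('rest',np.mean(c,0)); d=c[0]+c[1]-c[2]-c[3]; print(np.degrees(np.arctan2(d[1],d[0])),np.linalg.norm(c[0]-c[3]),np.linalg.norm(c[0]-c[1]))
e=A(690,65,.045),A(617,228,.045);print('sl',e,np.mean(e,0)); d=e[0]-e[1];print(np.degrees(np.arctan2(d[1],d[0])))
c=[B(*p,.004) for p in[(66,36),(470,148),(442,270),(32,157)]]
m=np.mean(c,0);print('jig',m);d=c[0]+c[3]-c[1]-c[2];d/=np.linalg.norm(d);print(np.degrees(np.arctan2(d[1],d[0])),np.linalg.norm(c[0]-c[1]),np.linalg.norm(c[0]-c[3]))
c=[B(*p,.03) for p in[(65,58),(450,157),(432,243),(42,136)]]
print('block',np.mean(c,0));d=c[0]+c[3]-c[1]-c[2];print(np.degrees(np.arctan2(d[1],d[0])),np.linalg.norm(c[0]-c[1]))
print(pix('top',268,259,.075),pix('top',251,254,.056))
```

```text
rest [ 0.4391789  -0.25534754  0.026     ]
-25.961433814159772 0.1180180331015204 0.07101416433290808
sl (array([ 0.49180838, -0.27708526,  0.045     ]), array([ 0.39004129, -0.22962355,  0.045     ])) [ 0.44092483 -0.2533544   0.045     ]
-25.003205689574987
jig [0.46758201 0.11152108 0.004     ]
74.48816314708738 0.3096968633938334 0.09233747949624949
block [0.4697274  0.11351609 0.03      ]
75.05512625350165 0.28821345899424733
[0.47577798 0.14789248 0.075     ] [0.49081503 0.19809354 0.056     ]
```

```bash
cat >> h.py <<'E'
def go(r,p,yaw):
    "tool-frame shift (cm) and turn (deg) to world TCP p with tool z down, tool y at world angle yaw"
    s=r.get_state(); C=R.from_quat(s['eef_rot']); y=np.radians(yaw)
    Y=np.array([np.cos(y),np.sin(y),0]);Z=np.array([0,0,-1.]);T=R.from_matrix(np.c_[np.cross(Y,Z),Y,Z])
    print(np.round(C.inv().apply(np.array(p)-s['tool_pos'])*100,2).tolist(),np.round((C.inv()*T).as_rotvec(degrees=True),2).tolist())
E
python3 - <<'E'
from plant import r
from h import *
go(r,[.42,.30,.25],64.7);go(r,[.45,0,.25],64.7);go(r,[.44,-.2545,.20],64.7)
E
```

```text
[-28.35, -19.32, -1.16] [-0.1, 0.01, 4.18]
[-41.96, -46.23, -1.12] [-0.1, 0.01, 4.18]
[-50.2, -70.32, 3.93] [-0.1, 0.01, 4.18]
```

Call:
{"fn": "carry_out", "kwargs": {"rows": [[[-28,-19,-1],[0,0,4.2],0],[[-28,-19,-1],[0,0,4.2],0],[[-28,-19,-1],[0,0,4.2],0],[[-28,-19,-1],[0,0,4.2],0],[[-28,-19,-1],[0,0,4.2],0],[[-28,-19,-1],[0,0,4.2],0],[[-42,-46,-1],[0,0,4.2],0],[[-42,-46,-1],[0,0,4.2],0],[[-42,-46,-1],[0,0,4.2],0],[[-42,-46,-1],[0,0,4.2],0],[[-42,-46,-1],[0,0,4.2],0],[[-42,-46,-1],[0,0,4.2],0]]}}

```text
clock: 1.3
tool_pos: [0.4448, 0.0385, 0.2485]
eef_rot: [0.219, 0.976, 0.0, -0.0]
contact_force: [1.4, 0.2, -0.3]
opening: 1.001
finger_force: 0.0
```

Run:
```python
from plant import r
from h import *
print(r.get_state()['q'])
go(r,[.44,-.2545,.20],64.7)
```

```text
[-0.01997315  0.45330621 -0.24907635  2.06536034  0.18082752  0.64318486
  0.73893298]
[-12.09, -26.7, 4.85] [-0.0, -0.01, -0.01]
```

Call:
{"fn": "carry_out", "kwargs": {"rows": [[[-12,-26,4.8],[0,0,0],0],[[-12,-26,4.8],[0,0,0],0],[[-12,-26,4.8],[0,0,0],0],[[-12,-26,4.8],[0,0,0],0],[[-12,-26,4.8],[0,0,0],0],[[-12,-26,4.8],[0,0,0],0],[[-12,-26,4.8],[0,0,0],0],[[-12,-26,4.8],[0,0,0],0],[[-12,-26,4.8],[0,0,0],0],[[-12,-26,4.8],[0,0,0],0]]}}

```text
clock: 2.3
tool_pos: [0.4427, -0.2439, 0.2008]
eef_rot: [0.218, 0.976, 0.0, 0.0]
contact_force: [-0.0, -0.1, 0.2]
opening: 1.0
finger_force: 0.0
```

Run:
```python
from plant import r
from h import *
s=snap(r,'wrist','w1');print(s['fx'],s['cx'],s['cy'],np.round(s['pose'],3).tolist())
print(r.get_state()['q'],r.get_state()['tool_pos'])
```

```text
371.64829954431775 321.9894880131126 243.10861863746658 [[0.423, -0.873, -0.242, 0.38], [0.906, 0.408, 0.113, -0.215], [-0.0, -0.267, 0.964, 0.347], [0.0, 0.0, 0.0, 1.0]]
[ 0.57768071  0.59803861 -0.26029609  1.96009496  0.252976    0.61433914
  1.284554  ] [ 0.44264914 -0.24414042  0.20085508]
```

View pics/w1.png

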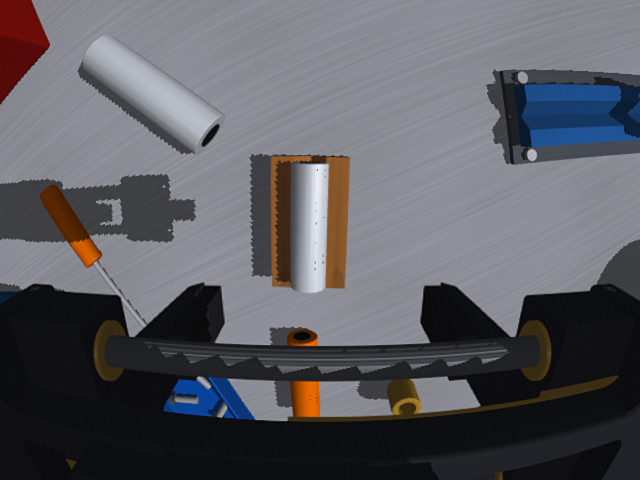

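The wrist view shows the sleeve in its rest, axis along column 310, ends at rows 163 and 290. Rest corners are (272,156), (350,156), (346,289) and (272,287).

Run:
```python
from plant import r
from h import *
c=[pix('w1',*p,.026,True) for p in[(272,156),(350,156),(346,289),(272,287)]]
print(np.mean(c,0),np.linalg.norm(c[0]-c[3]),np.linalg.norm(c[0]-c[1])); d=c[2]+c[3]-c[0]-c[1];print(np.degrees(np.arctan2(d[1],d[0])))
e=[pix('w1',310,163,.049,True),pix('w1',309.5,291,.045,True)]
print(e,np.mean(e,0),np.linalg.norm(e[0]-e[1]));d=e[1]-e[0];a=np.degrees(np.arctan2(d[1],d[0]));print(a)
m=np.mean(e,0)
go(r,[m[0],m[1],.11],90+a); go(r,[m[0],m[1],.031],90+a)
```

```text
[ 0.44023307 -0.25490609  0.026     ] 0.12046220596711371 0.06701855846804029
-26.32508982918381
[array([ 0.39049579, -0.23021788,  0.049     ]), array([ 0.49041162, -0.27850625,  0.045     ])] [ 0.4404537  -0.25436207  0.047     ] 0.11104476526806734
-25.794039437102008
[-0.24, -1.02, 9.08] [0.04, 0.0, 0.64]
[-0.23, -1.03, 16.98] [0.04, 0.0, 0.64]
```

Call:
{"fn": "carry_out", "kwargs": {"rows": [[[-0.2,-1.0,9],[0,0,0.8],0],[[-0.2,-1.0,9],[0,0,0.8],0],[[-0.2,-1.0,9],[0,0,0.8],0],[[-0.2,-1.0,13],[0,0,0.8],0],[[-0.2,-1.0,16],[0,0,0.8],0],[[-0.2,-1.0,17],[0,0,0.8],0],[[-0.2,-1.0,17],[0,0,0.8],0],[[-0.2,-1.0,17],[0,0,0.8],0]]}}

```text
clock: 3.15
tool_pos: [0.4408, -0.2558, 0.0322]
eef_rot: [0.226, 0.974, -0.0, 0.001]
contact_force: [0.1, 0.8, 0.6]
opening: 1.002
finger_force: 0.0
```

Run:
```python
from plant import r
from h import *
go(r,[.4404,-.2545,.031],64.1)
```

```text
[0.1, 0.1, 0.12] [0.01, 0.13, -0.21]
```

Call:
{"fn": "carry_out", "kwargs": {"rows": [[[0,0.1,0.1],[0,0,0],1],[[0,0.1,0.1],[0,0,0],1],[[0,0.1,0.1],[0,0,0],1],[[0,0.1,0.1],[0,0,0],1],[[0,0.1,0.1],[0,0,0],1],[[0,0.1,0.1],[0,0,0],1],[[0,0.1,0.1],[0,0,0],1],[[0,0.1,0.1],[0,0,0],1],[[0,0.1,0.1],[0,0,0],1],[[0,0.1,0.1],[0,0,0],1]], "newtons": 30}}

```text
clock: 4.15
tool_pos: [0.4399, -0.2553, 0.0295]
eef_rot: [0.226, 0.974, -0.0, -0.0]
contact_force: [-1.3, -2.6, -0.0]
opening: 0.356
finger_force: 30.0
```

Call:
{"fn": "carry_out", "kwargs": {"rows": [[[0,0,-2],[0,0,0],1],[[0,0,-5],[0,0,0],1],[[0,0,-9],[0,0,0],1],[[0,0,-13],[0,0,0],1],[[0,0,-13],[0,0,0],1],[[0,0,-13],[0,0,0],1],[[0,0,-13],[0,0,0],1]]}}

```text
clock: 4.85
tool_pos: [0.439, -0.2541, 0.1581]
eef_rot: [0.226, 0.974, 0.0, -0.002]
contact_force: [0.5, 0.5, -3.8]
opening: 0.354
finger_force: 30.0
```

Run:
```python
from plant import r
from h import *
s=r.get_state();print(s['contact_force'],s['opening'],s['q'])
# jig from origin (.470,.1165), dir 74.8
d=np.array([np.cos(np.radians(74.8)),np.sin(np.radians(74.8))])
p=np.array([.471,.1175])-.09*d
print(p);go(r,[*p,.17],-15.2)
```

```text
[ 0.48659852  0.47686716 -3.83371343] 0.35358426254986847 [ 0.5800641   0.67015147 -0.23529502  1.99108108  0.29704179  0.51629707
  1.24875835]
[0.44740297 0.03064852]
[11.78, 25.94, -1.15] [-0.13, -0.16, 79.09]
```

Call:
{"fn": "carry_out", "kwargs": {"rows": [[[11.8,26,-1],[0,0,79],1],[[11.8,26,-1],[0,0,79],1],[[11.8,26,-1],[0,0,79],1],[[11.8,26,-1],[0,0,79],1],[[11.8,26,-1],[0,0,79],1],[[11.8,26,-1],[0,0,79],1],[[11.8,26,-1],[0,0,79],1],[[11.8,26,-1],[0,0,79],1],[[11.8,26,-1],[0,0,79],1],[[11.8,26,-1],[0,0,79],1],[[11.8,26,-1],[0,0,79],1],[[11.8,26,-1],[0,0,79],1]]}}

```text
clock: 6.05
tool_pos: [0.4483, 0.0305, 0.169]
eef_rot: [0.793, 0.609, -0.001, -0.0]
contact_force: [0.8, 0.4, -3.8]
opening: 0.353
finger_force: 30.0
```

Run:
```python
from plant import r
from h import *
s=snap(r,'wrist','w2');print(np.round(s['pose'],3).tolist())
s=r.get_state();print(s['q'],s['tool_pos'])
```

```text
[[0.966, 0.247, 0.071, 0.466], [-0.257, 0.931, 0.259, 0.097], [-0.002, -0.269, 0.963, 0.315], [0.0, 0.0, 0.0, 1.0]]
[-0.31025461  0.60849896  0.22030234  2.16140599 -0.32421014  0.40296484
 -0.09072182] [0.44844411 0.03047705 0.16917801]
```

View pics/w2.png

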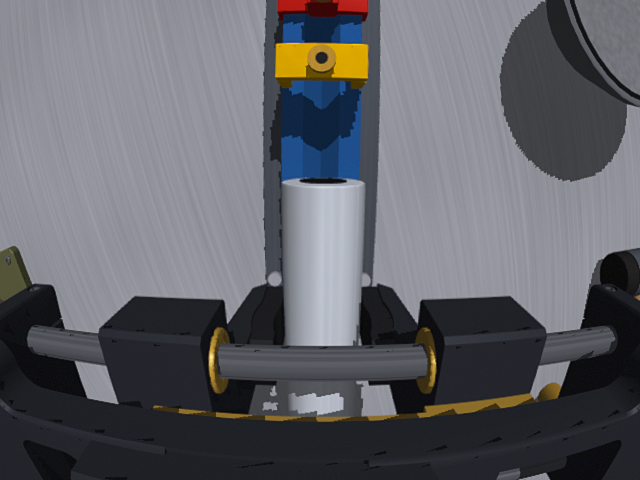

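The wrist view shows the sleeve over the jig, front end at row 182, columns 282–365. The bridge bush is at (321,58), the red stop face is near row 15, and the base-plate bolts are at (275,280) and (367,280). A closer crop will give the groove edges.

Run:
```python
import cv2
i=cv2.imread('pics/w2.png')[0:195,250:395]
cv2.imwrite('pics/w2c.png',cv2.resize(i,None,fx=3,fy=3,interpolation=cv2.INTER_CUBIC))
```

```text
(no output)
```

View pics/w2c.png

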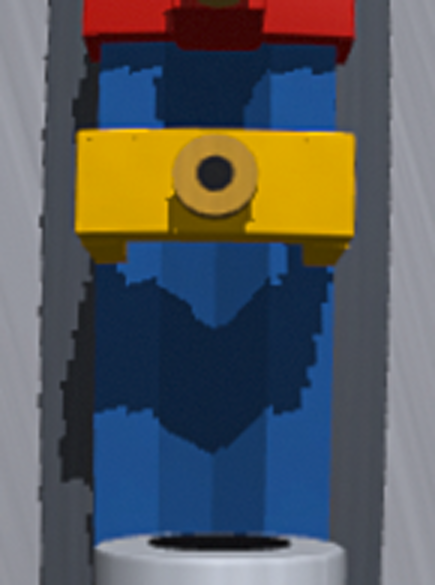

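Crop (÷3, +250 columns): groove lips are at 158/268 at row 500 and 162/268 at row 85, so the groove line runs (321,166.7) → (321.7,28). The sleeve end is centred at column 323.5. The stop's underside edge is at about crop row 45.

Run:
```python
from plant import r
from h import *
P=lambda x,y,z:pix('w2',250+x/3-.3,y/3-.3,z,True)
a=(P(158,500,.03)+P(268,500,.03))/2; b=(P(162,85,.03)+P(268,85,.03))/2
e=(P(95,500,.03)+P(329,500,.03))/2; f=(P(97,300,.03)+P(331,300,.03))/2
print(a,b,e,f,np.linalg.norm(P(158,500,.03)-P(268,500,.03)),np.linalg.norm(P(95,500,.03)-P(329,500,.03)))
d=b-a;print('jig yaw',np.degrees(np.arctan2(d[1],d[0])))
bu=P(215,173,.081);print('bush (jig x 32)',bu)
bolt=[pix('w2',275,280,.01,True),pix('w2',367,280,.01,True)];print(bolt,np.mean(bolt,0))
print('bridge front',P(215,130,.078),P(215,238,.078), 'stop foot',P(215,48,.03))
print('sleeve end axis',(P(97,545,.1745)+P(346,545,.1745))/2, np.linalg.norm(P(97,545,.1745)-P(346,545,.1745)))
s=r.get_state();t=s['tool_pos'];print(t,R.from_quat(s['eef_rot']).as_matrix()[:,:2].T)
for y in(74.5,75,75.5):
  dd=np.array([np.cos(np.radians(y)),np.sin(np.radians(y))]);n=np.array([-dd[1],dd[0]])
  print(y,[round(float(n@(q[:2]-t[:2]))*1000,2) for q in(a,b,e,f,bu,np.mean(bolt,0))])
```

```text
[0.45929547 0.07936528 0.03      ] [0.48779836 0.18452003 0.03      ] [0.45907865 0.07959727 0.03      ] [0.47280768 0.12916813 0.03      ] 0.027980158308776787 0.059686822972700775
jig yaw 74.83401585381735
bush (jig x 32) [0.47868335 0.14957512 0.081     ]
[array([ 0.39431358, -0.00708392,  0.01      ]), array([ 0.47286773, -0.0279102 ,  0.01      ])] [ 0.43359066 -0.01749706  0.01      ]
bridge front [0.48134834 0.15963626 0.078     ] [0.47515978 0.1363649  0.078     ] stop foot [0.49046787 0.19455466 0.03      ]
sleeve end axis [0.46204178 0.08262388 0.1745    ] 0.03148833625383481
[0.44844411 0.03047705 0.16917801] [[ 2.59134171e-01  9.65841274e-01 -3.37753799e-04]
 [ 9.65840919e-01 -2.59134368e-01 -8.35828022e-04]]
74.5 [2.61, 3.24, 2.88, 2.9, 2.69, 1.49]
75 [2.17, 1.86, 2.44, 2.01, 1.62, 1.93]
75.5 [1.73, 0.47, 2.0, 1.12, 0.54, 2.37]
```

Call:
{"fn": "carry_out", "kwargs": {"rows": [[[0.5,-0.2,5],[0,0,0],1],[[0.5,-0.2,9],[0,0,0],1],[[0.5,-0.2,11.5],[0,0,0],1],[[0.5,-0.2,12.5],[0,0,0],1],[[0.5,-0.2,12.8],[0,0,0],1],[[0.5,-0.2,13.1],[0,0,0],1],[[0.5,-0.2,13.1],[0,0,0],1],[[0.5,-0.2,13.1],[0,0,0],1],[[0.5,-0.2,13.1],[0,0,0],1]]}}

```text
clock: 7.0
tool_pos: [0.4486, 0.036, 0.0393]
eef_rot: [0.794, 0.608, 0.001, 0.0]
contact_force: [-0.6, -0.1, -3.6]
opening: 0.356
finger_force: 30.0
```

Call:
{"fn": "carry_out", "kwargs": {"rows": [[[0,0,0.2],[0,0,0],1],[[0,0,0.4],[0,0,0],1],[[0,0,0.5],[0,0,0],1],[[0,0,0.5],[0,0,0],1],[[0,0,0.5],[0,0,0],1]]}}

```text
clock: 7.5
tool_pos: [0.4478, 0.0361, 0.0337]
eef_rot: [0.794, 0.608, -0.0, -0.0]
contact_force: [-0.5, -0.1, -0.2]
opening: 0.353
finger_force: 30.0
```

Call:
{"fn": "carry_out", "kwargs": {"rows": [[[0,0,0.05],[0,0,0],1],[[0,0,0.05],[0,0,0],0.4],[[0,0,0.05],[0,0,0],0.4],[[0,0,0.05],[0,0,0],0.4],[[0,0,0.05],[0,0,0],0.4],[[0,0,0],[0,0,0],0.4],[[0,0,-4],[0,0,0],0.4],[[0,0,-8],[0,0,0],0.4],[[0,0,-8],[0,0,0],0.4],[[0,0,-8],[0,0,0],0.4]]}}

```text
clock: 8.5
tool_pos: [0.4486, 0.0362, 0.1141]
eef_rot: [0.794, 0.608, 0.001, 0.001]
contact_force: [-0.1, 0.6, -0.4]
opening: 0.599
finger_force: 0.0
```

Run:
```python
from plant import r
from h import *
s=snap(r,'wrist','w3');print(np.round(s['pose'],3).tolist())
s=r.get_state();print(s['tool_pos'],s['opening'],s['contact_force'])
```

```text
[[0.966, 0.25, 0.068, 0.465], [-0.259, 0.931, 0.259, 0.103], [0.001, -0.268, 0.963, 0.26], [0.0, 0.0, 0.0, 1.0]]
[0.44792066 0.03633096 0.11337307] 0.6001267415239966 [ 0.21795359 -0.54667729  0.13949357]
```

View pics/w3.png

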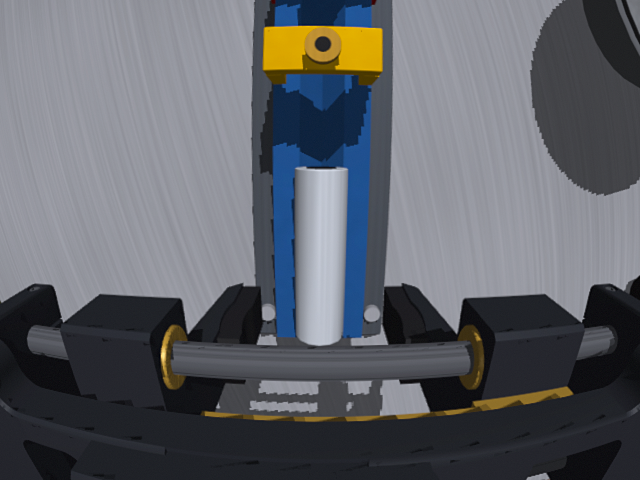

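The sleeve lies seated in the groove (front end at columns 295–347, row 170; rear end at (321,343)), in line with the groove. Next I close the fingers, go behind it and down.

Call:
{"fn": "carry_out", "kwargs": {"rows": [[[-4,0,0],[0,0,0],1],[[-8.2,0,0],[0,0,0],1],[[-8.2,0,0],[0,0,0],1],[[-8.2,0,0],[0,0,0],1],[[-8.2,0,3],[0,0,0],1],[[-8.2,0,6],[0,0,0],1],[[-8.2,0,7.9],[0,0,0],1],[[-8.2,0,7.9],[0,0,0],1],[[-8.2,0,7.9],[0,0,0],1],[[-8.2,0,7.9],[0,0,0],1]], "newtons": 15}}

```text
clock: 9.55
tool_pos: [0.4325, -0.0432, 0.0401]
eef_rot: [0.794, 0.607, -0.004, -0.004]
contact_force: [0.3, -0.5, -0.4]
opening: 0.005
finger_force: 0.0
```

```bash
cat >> h.py <<'E'
D=np.array([np.cos(np.radians(74.9)),np.sin(np.radians(74.9)),0])
def st(r):
    s=r.get_state();p=np.array(s['tool_pos']);f=np.array(s['contact_force'])
    print('t',round(s['clock'],2),'jx mm',round(float(D@(p-[.4704,.1187,0]))*1000,2),'z',round(float(p[2])*1000,1),'F',round(float(D@f),2),'Fz',round(float(f[2]),2),'open',round(float(s['opening']),3))
E
python3 -c "
from plant import r
from h import *
st(r)"
```

```text
t 9.55 jx mm -166.13 z 40.1 F -0.38 Fz -0.43 open 0.005
```

Call:
{"fn": "carry_out", "kwargs": {"rows": [[[0,0,0],[0,0,0],1],[[0,0,0],[0,0,0],1]]}}

```text
clock: 9.75
tool_pos: [0.4327, -0.0436, 0.0402]
eef_rot: [0.794, 0.608, -0.004, -0.003]
contact_force: [-0.0, 0.4, 0.1]
opening: 0.006
finger_force: 0.0
```

```bash
python3 -c "
from plant import r
from h import *
st(r);s=r.get_state();print(s['q'],s['tool_pos'],s['eef_rot']);go(r,[.4285,-.0385,.035],-15.1)"
```

```text
t 9.75 jx mm -166.56 z 40.2 F 0.39 Fz 0.08 open 0.006
[-0.0326906   0.87078802  0.04626401  2.2576353  -0.99988413  0.04326518
  0.73236428] [ 0.4326805  -0.04363568  0.040215  ] [ 0.79418592  0.60765534 -0.00354572 -0.00333936]
[0.39, -0.53, 0.53] [-0.55, 0.09, -0.06]
```

Call:
{"fn": "carry_out", "kwargs": {"rows": [[[0.5,-0.3,0.2],[0,0,0],1],[[1,-0.5,0.4],[0,0,0],1],[[1,-0.5,0.4],[0,0,0],1],[[1,-0.5,0.4],[0,0,0],1]]}}

```text
clock: 10.15
tool_pos: [0.4324, -0.0327, 0.0375]
eef_rot: [0.794, 0.608, -0.005, -0.005]
contact_force: [-0.1, -0.5, -0.1]
opening: 0.003
finger_force: 0.0
```

```bash
python3 -c "
from plant import r
from h import *
st(r);s=r.get_state();print(s['q'],s['tool_pos'],s['eef_rot']);o=np.array([.4704,.1187,.034])
go(r,o-.154*D,-15.1);go(r,o-.14*D,-15.1)"
```

```text
t 10.15 jx mm -156.06 z 37.5 F -0.51 Fz -0.13 open 0.003
[-0.05649877  0.87706826  0.04481421  2.25651854 -0.99964593  0.04317739
  0.70846347] [ 0.43242101 -0.03269353  0.037468  ] [ 0.79383355  0.60808909 -0.00546596 -0.00510629]
[0.21, -0.27, 0.35] [-0.85, 0.14, 0.01]
[1.61, -0.27, 0.35] [-0.85, 0.14, 0.01]
```

Call:
{"fn": "carry_out", "kwargs": {"rows": [[[0.3,-0.1,0.1],[0,0,0],1],[[0.6,-0.2,0.2],[0,0,0],1],[[0.8,-0.2,0.3],[0,0,0],1],[[1.0,-0.2,0.3],[0,0,0],1],[[1.2,-0.2,0.3],[0,0,0],1],[[1.2,-0.2,0.3],[0,0,0],1]]}}

```text
clock: 10.75
tool_pos: [0.4344, -0.023, 0.0353]
eef_rot: [0.795, 0.607, -0.007, -0.004]
contact_force: [-0.4, -5.2, 2.3]
opening: 0.004
finger_force: 2.3
```

```bash
python3 -c "
from plant import r
from h import *
st(r);s=r.get_state();print(s['q'],s['tool_pos'],s['eef_rot']);o=np.array([.4704,.1187,.034])
go(r,o-.14*D,-15.1);go(r,o-.12*D,-15.1)"
```

```text
t 10.75 jx mm -146.15 z 35.3 F -5.11 Fz 2.3 open 0.004
[-0.08238364  0.88227795  0.04722518  2.25251739 -0.99965203  0.04227873
  0.68052335] [ 0.43440291 -0.02295876  0.03528538] [ 0.79488449  0.60671106 -0.00665417 -0.00400822]
[0.61, -0.22, 0.13] [-0.83, 0.33, -0.19]
[2.61, -0.22, 0.12] [-0.83, 0.33, -0.19]
```

Call:
{"fn": "carry_out", "kwargs": {"rows": [[[0.2,0,0],[0,0,0],1],[[0.4,0,0],[0,0,0],1],[[0.6,0,0],[0,0,0],1],[[0.8,0,0],[0,0,0],1],[[1.0,0,0],[0,0,0],1],[[1.2,0,0],[0,0,0],1],[[1.4,0,0],[0,0,0],1],[[1.6,0,0],[0,0,0],1],[[1.8,0,0],[0,0,0],1],[[2.0,0,0],[0,0,0],1]]}}

```text
clock: 11.75
tool_pos: [0.4403, -0.0018, 0.0351]
eef_rot: [0.794, 0.608, -0.006, -0.005]
contact_force: [2.8, -6.0, 2.3]
opening: 0.004
finger_force: 2.2
```

```bash
python3 -c "
from plant import r
from h import *
st(r);s=r.get_state();print(s['q'],s['contact_force'],s['eef_rot']);o=np.array([.4704,.1187,.034])
go(r,o-.06*D,-15.1)"
```

```text
t 11.75 jx mm -124.16 z 35.1 F -5.02 Fz 2.32 open 0.004
[-0.13956115  0.88428978  0.06687086  2.23832967 -0.99958255  0.06402559
  0.63801791] [ 2.84545643 -5.96689946  2.31857737] [ 0.79408097  0.60776745 -0.00561459 -0.00475516]
[6.42, -0.24, 0.09] [-0.82, 0.18, -0.04]
```

Call:
{"fn": "carry_out", "kwargs": {"rows": [[[0.2,0,0],[0,0,0],1],[[0.4,0,0],[0,0,0],1],[[0.6,0,0],[0,0,0],1],[[0.8,0,0],[0,0,0],1],[[1.0,0,0],[0,0,0],1],[[1.2,0,0],[0,0,0],1],[[1.4,0,0],[0,0,0],1],[[1.6,0,0],[0,0,0],1],[[1.8,0,0],[0,0,0],1],[[2.0,0,0],[0,0,0],1],[[2.2,0,0],[0,0,0],1],[[2.4,0,0],[0,0,0],1]]}}

```text
clock: 12.95
tool_pos: [0.4466, 0.0214, 0.035]
eef_rot: [0.794, 0.608, -0.006, -0.005]
contact_force: [1.0, -5.5, 1.0]
opening: 0.008
finger_force: 2.2
```

```bash
python3 -c "
from plant import r
from h import *
st(r);s=r.get_state();print(s['q'],s['contact_force'],s['eef_rot']);o=np.array([.4704,.1187,.034])
go(r,o-.06*D,-15.1)"
```

```text
t 12.95 jx mm -100.12 z 35.0 F -5.03 Fz 1.01 open 0.008
[-0.20861769  0.88758497  0.09860772  2.2196359  -0.99949209  0.09433433
  0.58807777] [ 0.97515127 -5.47584565  1.0081913 ] [ 0.79407939  0.60777018 -0.00555229 -0.00474357]
[4.01, -0.24, 0.1] [-0.82, 0.17, -0.04]
```

Call:
{"fn": "carry_out", "kwargs": {"rows": [[[0.2,0,0],[0,0,0],1],[[0.4,0,0],[0,0,0],1],[[0.6,0,0],[0,0,0],1],[[0.8,0,0],[0,0,0],1],[[1.0,0,0],[0,0,0],1],[[1.2,0,0],[0,0,0],1],[[1.4,0,0],[0,0,0],1],[[1.6,0,0],[0,0,0],1],[[1.8,0,0],[0,0,0],1],[[2.0,0,0],[0,0,0],1],[[2.2,0,0],[0,0,0],1],[[2.4,0,0],[0,0,0],1]]}}

```text
clock: 14.15
tool_pos: [0.4527, 0.0445, 0.0349]
eef_rot: [0.794, 0.608, -0.006, -0.005]
contact_force: [1.0, -4.6, 1.4]
opening: 0.006
finger_force: 2.2
```

Call:
{"fn": "carry_out", "kwargs": {"rows": [[[0.15,0,0],[0,0,0],1],[[0.3,0,0],[0,0,0],1],[[0.45,0,0],[0,0,0],1],[[0.6,0,0],[0,0,0],1],[[0.75,0,0],[0,0,0],1],[[0.9,0,0],[0,0,0],1],[[1.05,0,0],[0,0,0],1],[[1.2,0,0],[0,0,0],1],[[1.3,0,0],[0,0,0],1],[[1.4,0,0],[0,0,0],1],[[1.5,0,0],[0,0,0],1]]}}

```text
clock: 15.25
tool_pos: [0.4565, 0.059, 0.0349]
eef_rot: [0.794, 0.608, -0.006, -0.005]
contact_force: [2.6, -5.0, 1.1]
opening: 0.006
finger_force: 2.1
```

```bash
python3 -c "
from plant import r
from h import *
st(r);s=r.get_state();print(s['q'],s['contact_force'])
snap(r,'scene','s2');i=cv2.imread('pics/s2.png')[150:280,250:400];cv2.imwrite('pics/s2c.png',cv2.resize(i,None,fx=4,fy=4,interpolation=cv2.INTER_CUBIC))"
```

```text
t 15.25 jx mm -61.23 z 34.9 F -4.19 Fz 1.08 open 0.006
[-0.32250766  0.8960016   0.16018017  2.18301039 -0.99932509  0.15356215
  0.50966703] [ 2.61255474 -5.04046612  1.07804469]
```

View pics/s2c.png

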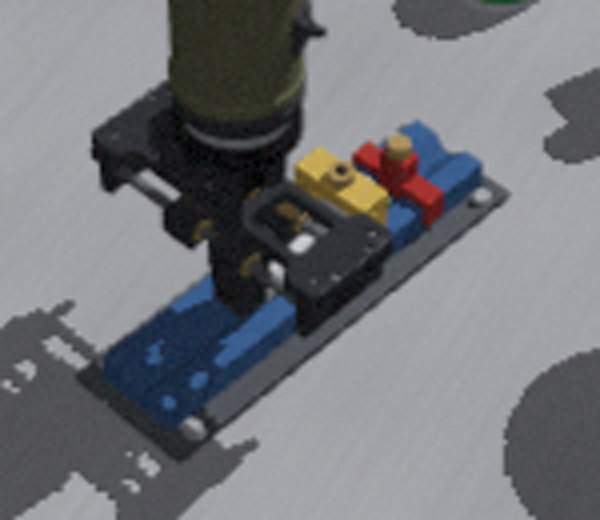

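The crop shows the fingers behind the sleeve in the groove. The red stop at (400,180) is untouched, and the gripper's body is short of the bridge at (345,185). Creeping on now.

Call:
{"fn": "carry_out", "kwargs": {"rows": [[[0.1,0,0],[0,0,0],1],[[0.2,0,0],[0,0,0],1],[[0.3,0,0],[0,0,0],1],[[0.4,0,0],[0,0,0],1],[[0.5,0,0],[0,0,0],1],[[0.6,0,0],[0,0,0],1],[[0.7,0,0],[0,0,0],1]]}}

```text
clock: 16.0
tool_pos: [0.4581, 0.0658, 0.0349]
eef_rot: [0.794, 0.608, -0.006, -0.005]
contact_force: [1.5, -4.4, 0.6]
opening: 0.005
finger_force: 2.0
```

Call:
{"fn": "carry_out", "kwargs": {"rows": [[[0.05,0,0],[0,0,0],1],[[0.1,0,0],[0,0,0],1],[[0.15,0,0],[0,0,0],1],[[0.2,0,0],[0,0,0],1]]}}

```text
clock: 16.4
tool_pos: [0.4585, 0.0677, 0.0349]
eef_rot: [0.794, 0.608, -0.006, -0.005]
contact_force: [1.8, -5.2, 1.1]
opening: 0.003
finger_force: 2.1
```

```bash
python3 -c "
from plant import r
from h import *
st(r)"
```

```text
t 16.4 jx mm -52.31 z 34.9 F -4.58 Fz 1.08 open 0.003
```

Call:
{"fn": "carry_out", "kwargs": {"rows": [[[0.05,0,0],[0,0,0],1],[[0.1,0,0],[0,0,0],1],[[0.15,0,0],[0,0,0],1],[[0.2,0,0],[0,0,0],1]]}}

```text
clock: 16.8
tool_pos: [0.459, 0.0697, 0.0349]
eef_rot: [0.794, 0.608, -0.006, -0.005]
contact_force: [2.1, -3.6, 1.3]
opening: 0.004
finger_force: 2.1
```

Call:
{"fn": "carry_out", "kwargs": {"rows": [[[0.05,0,0],[0,0,0],1],[[0.1,0,0],[0,0,0],1],[[0.15,0,0],[0,0,0],1]]}}

```text
clock: 17.1
tool_pos: [0.4594, 0.071, 0.0349]
eef_rot: [0.794, 0.608, -0.006, -0.005]
contact_force: [2.2, -5.0, 1.3]
opening: 0.007
finger_force: 2.1
```

Call:
{"fn": "carry_out", "kwargs": {"rows": [[[0.05,0,0],[0,0,0],1],[[0.1,0,0],[0,0,0],1],[[0.15,0,0],[0,0,0],1]]}}

```text
clock: 17.4
tool_pos: [0.4598, 0.0726, 0.0348]
eef_rot: [0.794, 0.608, -0.006, -0.005]
contact_force: [1.2, -4.6, 0.5]
opening: 0.004
finger_force: 2.0
```

Call:
{"fn": "carry_out", "kwargs": {"rows": [[[0.05,0,0],[0,0,0],1],[[0.1,0,0],[0,0,0],1],[[0.15,0,0],[0,0,0],1]]}}

```text
clock: 17.7
tool_pos: [0.46, 0.0741, 0.0348]
eef_rot: [0.794, 0.608, -0.006, -0.005]
contact_force: [1.8, -5.6, 1.0]
opening: 0.001
finger_force: 2.0
```

Call:
{"fn": "carry_out", "kwargs": {"rows": [[[0.05,0,0],[0,0,0],1],[[0.1,0,0],[0,0,0],1]]}}

```text
clock: 17.9
tool_pos: [0.4603, 0.0751, 0.0348]
eef_rot: [0.794, 0.608, -0.006, -0.005]
contact_force: [1.4, -4.0, 0.4]
opening: 0.005
finger_force: 2.0
```

Call:
{"fn": "carry_out", "kwargs": {"rows": [[[0.05,0,0],[0,0,0],1],[[0.1,0,0],[0,0,0],1]]}}

```text
clock: 18.1
tool_pos: [0.4606, 0.076, 0.0348]
eef_rot: [0.794, 0.608, -0.006, -0.005]
contact_force: [1.7, -4.0, 0.8]
opening: 0.004
finger_force: 2.1
```

Call:
{"fn": "carry_out", "kwargs": {"rows": [[[0.05,0,0],[0,0,0],1],[[0.1,0,0],[0,0,0],1]]}}

```text
clock: 18.3
tool_pos: [0.4608, 0.077, 0.0348]
eef_rot: [0.794, 0.608, -0.006, -0.005]
contact_force: [1.9, -4.5, 0.9]
opening: 0.004
finger_force: 2.1
```

Call:
{"fn": "carry_out", "kwargs": {"rows": [[[0.05,0,0],[0,0,0],1],[[0.1,0,0],[0,0,0],1],[[0.15,0,0],[0,0,0],1]]}}

```text
clock: 18.6
tool_pos: [0.4612, 0.0784, 0.0348]
eef_rot: [0.794, 0.608, -0.006, -0.005]
contact_force: [1.7, -4.8, 1.8]
opening: 0.005
finger_force: 2.1
```

Call:
{"fn": "carry_out", "kwargs": {"rows": [[[0.05,0,0],[0,0,0],1],[[0.1,0,0],[0,0,0],1],[[0.15,0,0],[0,0,0],1]]}}

```text
clock: 18.9
tool_pos: [0.4614, 0.079, 0.0348]
eef_rot: [0.794, 0.608, -0.006, -0.005]
contact_force: [0.6, -6.0, 2.2]
opening: 0.006
finger_force: 3.2
```

Call:
{"fn": "carry_out", "kwargs": {"rows": [[[0.03,0,0],[0,0,0],1],[[0.05,0,0],[0,0,0],1],[[0.05,0,0],[0,0,0],1]]}}

```text
clock: 19.2
tool_pos: [0.4614, 0.079, 0.0348]
eef_rot: [0.794, 0.607, -0.007, -0.005]
contact_force: [1.2, -7.7, 0.8]
opening: 0.006
finger_force: 3.3
```

```bash
python3 -c "
from plant import r
from h import *
st(r)"
```

```text
t 19.2 jx mm -40.62 z 34.8 F -7.15 Fz 0.79 open 0.006
```

Call:
{"fn": "carry_out", "kwargs": {"rows": [[[0.04,0,0],[0,0,0],1],[[0.08,0,0],[0,0,0],1],[[0.1,0,0],[0,0,0],1],[[0.1,0,0],[0,0,0],1]]}}

```text
clock: 19.6
tool_pos: [0.4615, 0.0791, 0.0348]
eef_rot: [0.795, 0.607, -0.007, -0.004]
contact_force: [0.7, -7.4, 2.3]
opening: 0.005
finger_force: 4.1
```

```bash
python3 -c "
from plant import r
from h import *
st(r)"
```

```text
t 19.6 jx mm -40.58 z 34.8 F -6.98 Fz 2.31 open 0.005
```

Call:
{"fn": "carry_out", "kwargs": {"rows": [[[0.05,0,0],[0,0,0],1],[[0.1,0,0],[0,0,0],1],[[0.15,0,0],[0,0,0],1],[[0.15,0,0],[0,0,0],1],[[0.15,0,0],[0,0,0],1]]}}

```text
clock: 20.1
tool_pos: [0.4615, 0.0792, 0.0348]
eef_rot: [0.795, 0.606, -0.008, -0.004]
contact_force: [0.1, -11.4, 1.3]
opening: 0.005
finger_force: 5.4
```

```bash
python3 -c "
from plant import r
from h import *
st(r)"
```

```text
t 20.1 jx mm -40.5 z 34.8 F -10.99 Fz 1.29 open 0.005
```

Call:
{"fn": "carry_out", "kwargs": {"rows": [[[0.05,0,0],[0,0,0],1],[[0.08,0,0],[0,0,0],1],[[0.08,0,0],[0,0,0],1],[[0.08,0,0],[0,0,0],1],[[0.08,0,0],[0,0,0],1]]}}

```text
clock: 20.6
tool_pos: [0.4615, 0.0792, 0.0348]
eef_rot: [0.795, 0.606, -0.008, -0.003]
contact_force: [-0.5, -12.8, 2.4]
opening: 0.005
finger_force: 6.1
```

```bash
python3 -c "
from plant import r
from h import *
st(r)"
```

```text
t 20.6 jx mm -40.45 z 34.8 F -12.5 Fz 2.41 open 0.005
```

Now at 12.5 N, about 8 N beyond the drag. I hold for a second, then back off and rise.

Call:
{"fn": "carry_out", "kwargs": {"rows": [[[0,0,0],[0,0,0],1],[[0,0,0],[0,0,0],1],[[0,0,0],[0,0,0],1],[[0,0,0],[0,0,0],1],[[0,0,0],[0,0,0],1],[[0,0,0],[0,0,0],1],[[0,0,0],[0,0,0],1],[[0,0,0],[0,0,0],1]]}}

```text
clock: 21.4
tool_pos: [0.4615, 0.0792, 0.0348]
eef_rot: [0.795, 0.606, -0.008, -0.003]
contact_force: [-0.2, -12.1, 1.2]
opening: 0.008
finger_force: 6.1
```

Call:
{"fn": "carry_out", "kwargs": {"rows": [[[-0.3,0,0],[0,0,0],1],[[-0.8,0,0],[0,0,0],1],[[-1.5,0,0],[0,0,0],1],[[-2.5,0,0],[0,0,0],1],[[-2.5,0,-3],[0,0,0],1],[[-2.5,0,-7],[0,0,0],1],[[-2.5,0,-12],[0,0,0],1],[[-2.5,0,-12],[0,0,0],1],[[-2.5,0,-12],[0,0,0],1]]}}

```text
clock: 22.3
tool_pos: [0.4578, 0.0598, 0.1554]
eef_rot: [0.794, 0.608, -0.005, -0.006]
contact_force: [-0.5, 0.3, -0.3]
opening: 0.003
finger_force: 0.0
```

```bash
python3 -c "
from plant import r
from h import *
st(r);snap(r,'wrist','w4')"
```

```text
t 22.3 jx mm -60.13 z 155.4 F 0.18 Fz -0.33 open 0.003
```

View pics/w4.png

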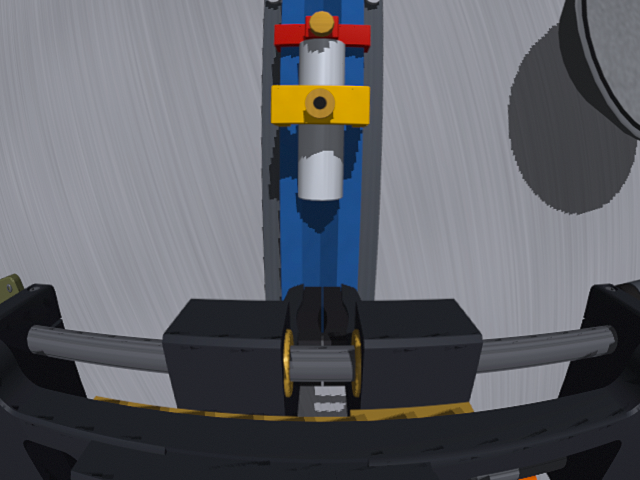

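The sleeve lies in the groove under the bridge (321,105). Its front end meets the red stop at (321,40), its rear end is at (321,198), and the gripper is clear of it. Handing in.

```bash
python3 -c "
from plant import r
print(r.finish_job())"
```

```text
the job is handed in; nothing more can be done
None
```

The sleeve is lying in the V-groove under the bridge with its end against the red stop; I pressed it on with about 8 N beyond the drag for about a second, let go, and handed the job in at about 22 s. I saw no movement of the stop, but `finish_job()` returned no verdict.

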